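Set the straightedge against two register pins and weight it down

TASK

Slide the straightedge over the brass sheet, away from the robot's base, until its far long edge bears lightly against both steel pins at once, feeling for the contact so that neither pin is pushed hard. Leave it lying flat against both pins and set the knobbed brass weight gently, upright, on the bare metal of the straightedge at either side of its wooden grip, so that it holds the edge there for scribing. Do not knock the other things about.

Things in the scene. Friction and masses are not known exactly. Their poses are not given: they have to be found in the camera images.
- board: a fixed wooden board 340 mm deep (its x) by 420 mm (its y) covered with a flat brass sheet; the sheet's top is 18 mm above the table. Origin: centre of the underside, on the table. Its x points roughly away from the robot.
- slot_a: steel slot plate 36 x 22 mm, flush with the brass sheet, left half (+y) of the board. In its slot (along its x) is clamped a rigid dark steel pin, 10 mm in diameter, 22 mm proud of the sheet. Origin: slot centre, on the sheet's top. The pin's axis is at y = 0 and anywhere from -5 to +5 mm in x, differently each time: this pose is the slot's, so the pin must be seen or felt.
- slot_b: the other slot plate with its own pin, the same, in the right half (-y) of the board, 140 to 170 mm from the first along the board's y. Its pin's place in the slot is independent of the first's.
- straightedge: loose aluminium bar of about 0.25 kg, 50 mm wide (its x), 260 mm long (y), 6 mm thick, flat on the brass sheet on the robot's side of the pins. A wooden grip rib along its middle: 14 mm wide (x), 80 mm long (y), from 6 to 44 mm above the underside. Origin: centre of the underside. Its far long edge, to meet the pins, is at x = +25 mm: a touching pin has its axis at x = +30 mm.
- weight: a turned brass hold-down weight of about 0.4 kg standing on the table left or right of the board: foot 40 mm in diameter, 28 mm high, tapering to a neck, with a round grip knob 18 mm in diameter from 41 to 62 mm above its underside. Origin: centre of the underside. Its axis is z.
- padlock: a brass padlock lying flat, 50 x 35 x 22 mm body with a steel shackle. Origin: centre of the underside. Leave it alone.
- pull_ring: a brass ring 40 mm across and 8 mm high, in a far corner of the brass sheet. Origin: centre of the underside. Leave it alone.
- rosette: a small domed brass rosette 40 mm across and 13 mm high, in the other far corner of the brass sheet. Origin: centre of the underside. Leave it alone.
- bench_block: a steel bench block 70 x 70 x 30 mm on the table. Origin: centre of the underside. Leave it alone.
- hammer: a hammer lying on the table. Origin: centre of the underside. Leave it alone.
- screwdriver: a screwdriver lying on the table left of the board. Origin: centre of the underside. Leave it alone.
- rivet_jar: a closed glass jar 56 mm across and 60 mm high. Origin: centre of the underside. Leave it alone.
There are look-alikes about, which are no part of the job. What is shaped like the weight but orange, pink or turquoise is not meant.

How it is judged:
On the way:
1. the straightedge bears on both pins at once (over 0.7 N each for 0.2 s) (contact force between straightedge and slot_a above 0.7 N and contact force between straightedge and slot_b above 0.7 N), for 0.2 s.
At the end, for the whole second after the job is handed in: Both pins (pin_a_c0, pin_b_c0) stand within 1.5 mm of the straightedge's far edge, inside its length; the straightedge lies flat on the sheet; the weight stands upright on its bare metal, axis within 20 mm of the bar's centre line and 125 mm of its middle; both at rest (x of pin_a_c0 in the frame of straightedge between 0.028 and 0.0315 m and y of pin_a_c0 in the frame of straightedge between -0.127 and 0.127 m and x of pin_b_c0 in the frame of straightedge between 0.028 and 0.0315 m and y of pin_b_c0 in the frame of straightedge between -0.127 and 0.127 m and x of weight in the frame of straightedge between -0.02 and 0.02 m and y of weight in the frame of straightedge between -0.125 and 0.125 m and z of weight in the frame of straightedge between 0.004 and 0.008 m and angle between weight's own z axis and vertical below 0.05 rad and angle between straightedge's own z axis and vertical below 0.02 rad and contact force between weight and straightedge above 1.5 N and linear speed of each of weight, straightedge below 0.01 m/s and height (world z) of straightedge between 0.015 and 0.02 m); the robot touches nothing.
It fails at once if the straightedge is pushed against a pin with more than 20 N (contact force between straightedge and slot_a above 20 N or contact force between straightedge and slot_b above 20 N).
It fails at once if the robot itself pushes on a pin with more than 20 N (contact force between any of the fingers, the arm and slot_a above 20 N or contact force between any of the fingers, the arm and slot_b above 20 N).
It fails at once if the weight is dropped or struck on the straightedge (over 50 N) (contact force between weight and straightedge above 50 N).
It fails at once if another thing is displaced by more than 20 mm (distance of any of padlock, pull_ring, rosette, bench_block, hammer, screwdriver, rivet_jar from where it was at the start of the episode above 0.02 m).
It also fails if it takes over 72 s, if anything falls off the work surface, if the arm or the gripper's body presses on something with over 40 N, if the wrist force passes 120 N, or if a joint passes its speed limit or range.

ROBOT

A 7-joint arm with a two-finger parallel gripper is mounted at the origin on the work surface. World frame = base frame: x ahead of the robot, y to its left, z up, the work surface at z = 0. Lengths are in m, angles in rad, forces in N, time in s.
With the tool pointing down it reaches from about 0.4 to 0.85 m from the base axis. Payload 4.5 kg.
Tool frame: the origin (TCP) lies on the mounting face of the last link; the fingertips stand 166 mm ahead of it and the grasp point (between the pads) lies 147 mm ahead of it; z points along the fingers, y is the line along which they close (so a half turn about z gives the same grasp; the last joint's range is limited). The gripper opens to 88 mm and grips with 3 to 60 N. Pads are 18 mm wide; open, the fingers measure 123 mm over their backs; the gripper's body (75 mm by 187 mm) begins 45 mm behind the grasp point.
Start: joints at [-1.073, 0.689, -0.195, 1.565, 0.157, 0.902, -0.215], TCP at [0.28, 0.559, 0.405] pointing down, gripper open.
Joint ranges: [-3.01, 3.01], [-0.46, 2.08], [-1.47, 1.51], [0.13, 2.56], [-1, 4.14], [0.04, 2.09], [-2.66, 2.66]. Speed limits (rad/s): [2.57, 2.57, 3.14, 3.14, 3.14, 3.14, 3.14].

INTERFACE

Orientations are given as a unit quaternion [x, y, z, w].
In Python, from plant import r, snapshot gives the robot as it stands. The module is installed in compiled form; this text tells all that it offers.
- The arm moves only by the tool move_arm, never from a script. Its argument "rows" is a list of rows, each a list of 5 numbers: the shift along the tool's x, y, z in m, then the turn about the tool's z in rad, then the finger opening in m, from 0 to 0.0881. In form: [[dx, dy, dz, spin, claw], ...]. A call has 1 to 10 rows; each row shifts and turns the commanded pose from where the row before left it, along the tool's axes as they then stand; what a row does not reach is not made up. A row lasts 1/12 s, in which the tool goes at most 41.7 mm and 7.16 degrees, less where a joint would pass 70% of its speed; a pose out of reach is approached as far as the arm can. A call with a gripper value outside its range is refused whole. The fingers move at their own pace and stop on an object; "newtons" is the grip in N (left out, the last holds). Time passes only in rows, so rows that do not move let the fingers close. It gives the time, the measured TCP pose, the force, the opening and the grip force at its end, in the units of the state.
- r.get_state(): the state, without advancing time (a new reading comes with each control period).
- snapshot(name): name is "scene" or "top" or "wrist"; returns a dict with "color" (384x512x3 uint8, red, green, blue), "depth" (384x512 float32, m along the optical axis (not along the pixel's ray), 0 where there is no reading), "mtx" (3x3 intrinsics, pixels), "eye" and "orientation" of the camera in the world. Camera axes: x right, y up, looking along -z (the intrinsics and any distortion apply to the point x, -y, -z); pixel columns grow to the right and rows downward; lengths in m; the calibration is good to about 2 mm. A picture is of the moment at which its call begins.
- r.finish_job(): hands the job in; it is judged then, once.
The state is a dict: "clock": time; "q": joint angles; "qd": joint speeds; "joint_torque": joint torques, N m; "tool_pos": TCP position; "eef_rot": TCP orientation; "contact_force": force on the tool from outside, world axes, zero at the start; "moment": the same for the moment, N m; "opening": opening from 0.0 (shut) to 1.0 (fully open); "finger_force": force on a finger pad.
Only numpy, scipy, OpenCV 4.12 (cv2) and the standard library are available. Lean on these libraries where they do the work, as an engineer would, in place of code of your own. Each camera call takes 0.05 s, during which the arm holds its last target. There are 200 camera calls.

## Working session

There is one attempt and no reset: what is moved stays moved. The work goes in short steps, Python scripts to look and compute and a tool call to move; the robot and the scene stay as the last step left them, time stands still between calls to the robot, and variables do not carry over. Pictures are saved under pics/ and viewed, at most 10 in all, crops included, and the job is handed in when it is done.

Besides the shell and the picture viewer there is one more tool, called after "Call:" as name(argument=value, ...) on one line, values as JSON. move_arm: Moves the arm, as the interface text tells. Its arguments: {"type":"object","properties":{"rows":{"type":"array"},"newtons":{"type":"number"}},"required":["rows"]}

```bash
mkdir -p pics; cat > h.py <<'E'
import numpy as np, cv2, pickle
from scipy.spatial.transform import Rotation as R
from plant import r, snapshot
def take(name, fn):
    s=snapshot(name); cv2.imwrite(f'pics/{fn}.png', s['color'][:,:,::-1]); pickle.dump(s,open(f'pics/{fn}.pkl','wb')); return s
def load(fn): return pickle.load(open(f'pics/{fn}.pkl','rb'))
def cam(s):
    o=np.array(s['orientation']); M=R.from_quat(o).as_matrix() if o.size==4 else o.reshape(3,3)
    return np.array(s['mtx']),np.array(s['eye']),M
def ray(s,u,v):
    K,e,M=cam(s); d=np.linalg.solve(K,[u,v,1]); return e,M@(d*[1,-1,-1])
def atz(s,u,v,z):
    e,d=ray(s,u,v); return e+d*(z-e[2])/d[2]
def dep(s,u,v):
    e,d=ray(s,u,v); return e+d*s['depth'][int(round(v)),int(round(u))]
def proj(s,p):
    K,e,M=cam(s); c=M.T@(np.array(p)-e); q=K@(c*[1,-1,-1]); return q[:2]/q[2]
def crop(s,fn,u0,v0,u1,v1,k):
    cv2.imwrite(f'pics/{fn}.png', cv2.resize(s['color'][v0:v1,u0:u1,::-1],None,fx=k,fy=k,interpolation=cv2.INTER_CUBIC))
def st():
    s=r.get_state(); print({k:np.round(s[k],4).tolist() for k in s if k not in('qd','joint_torque')})
E
python3 - <<'E'
from h import *
a=take('top','top1'); b=take('scene','sc1'); 
for s in (a,b): print({k:np.array(s[k]).tolist() for k in ('mtx','eye','orientation')}, [k for k in s])
st()
cv2.imwrite('pics/t1.png',cv2.resize(a['color'][:,:,::-1],(800,600)))
cv2.imwrite('pics/s1.png',cv2.resize(b['color'][:,:,::-1],(800,600)))
E
```

```text
{'mtx': [[473.40332008430204, 0.0, 260.5311818279939], [0.0, 473.40332008430204, 197.43580993653256], [0.0, 0.0, 1.0]], 'eye': [0.3304610656933115, -0.01660878721675627, 1.3501273587213511], 'orientation': [-0.07264492259613234, 0.05285748749448915, 0.7060952548497665, -0.7023946841451856]} ['color', 'depth', 'mtx', 'eye', 'orientation']
{'mtx': [[407.6897747306581, 0.0, 262.00060030238365], [0.0, 407.6897747306581, 186.78506231312107], [0.0, 0.0, 1.0]], 'eye': [1.3703930046292592, -0.2024765725600122, 0.8734925229411847], 'orientation': [0.30426065026323673, 0.2476490172274624, 0.5620203423702723, 0.728167944728183]} ['color', 'depth', 'mtx', 'eye', 'orientation']
{'clock': 0.1, 'q': [-1.0732, 0.6899, -0.1945, 1.5662, 0.1573, 0.9025, -0.2151], 'tool_pos': [0.2795, 0.5587, 0.404], 'eef_rot': [0.2298, 0.9732, -0.0008, -0.0001], 'contact_force': [0.4764, -0.1136, -0.6499], 'moment': [0.026, 0.0463, -0.0105], 'finger_force': 0.0, 'opening': 1.0002}
```

View pics/t1.png

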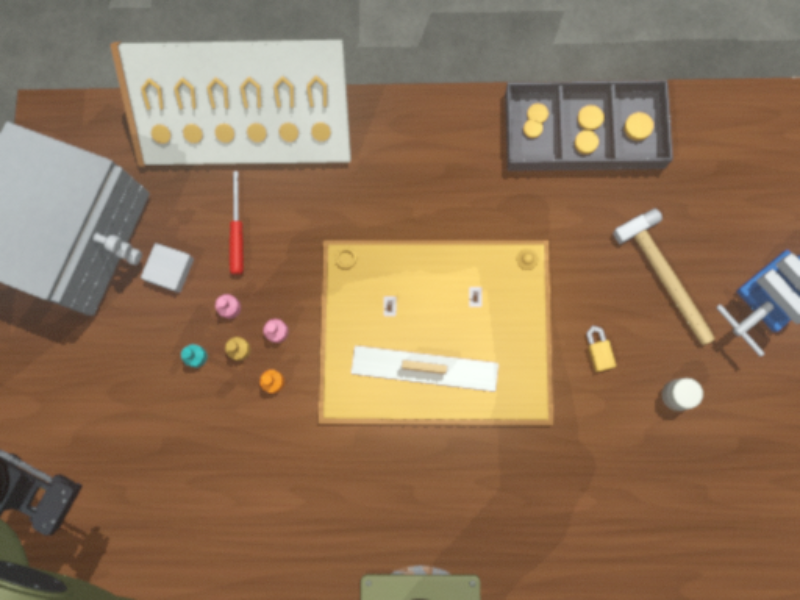

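View pics/s1.png

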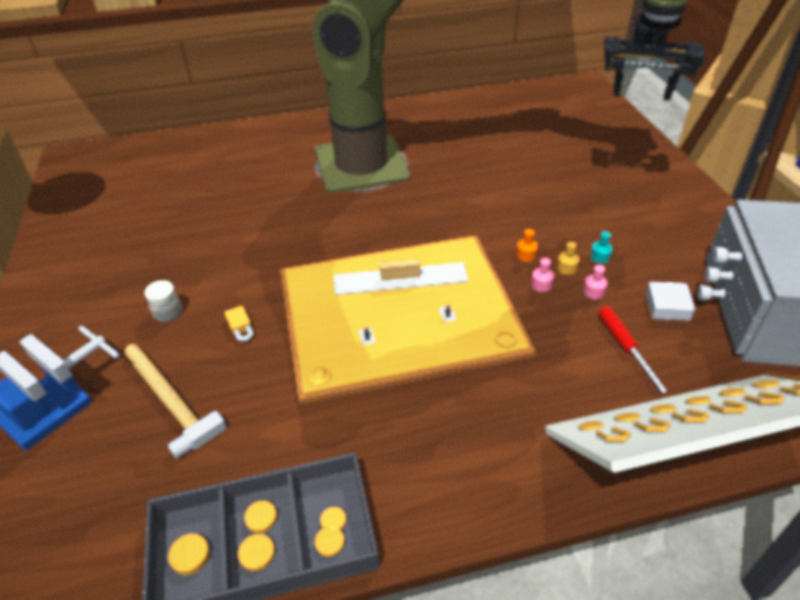

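The top view (800×600) shows the weight look-alikes: pink (227,306), pink (275,330), turquoise (192,356), orange (271,381), and the plain brass one at (236,348), which I choose. The bar runs from (355,360) to (497,378) with its grip at (423,367). The pins are at (390,306) and (475,297), the padlock at (600,350). The scene view agrees, with the brass weight at (569,258).

```bash
python3 - <<'E'
from h import *
a=load('top1'); b=load('sc1')
top=np.hstack([cv2.resize(a['color'][180:260,112:192],(400,400),interpolation=cv2.INTER_CUBIC),cv2.resize(b['color'][135:215,325:405],(400,400),interpolation=cv2.INTER_CUBIC)])
cv2.imwrite('pics/c1.png',top[:,:,::-1])
crop(a,'c2',210,170,340,262,6)
for u,v in [(390,306),(475,297),(423,367),(236,348),(370,360),(480,376)]: print(u,v,dep(a,u*.64,v*.64).round(4))
E
```

```text
390 306 [0.5746 0.0517 0.0192]
475 297 [ 0.5893 -0.1036  0.0231]
423 367 [ 0.4584 -0.0082  0.0594]
236 348 [0.495  0.3246 0.0504]
370 360 [0.4756 0.0879 0.0187]
480 376 [ 0.445  -0.1096  0.0262]
```

View pics/c1.png

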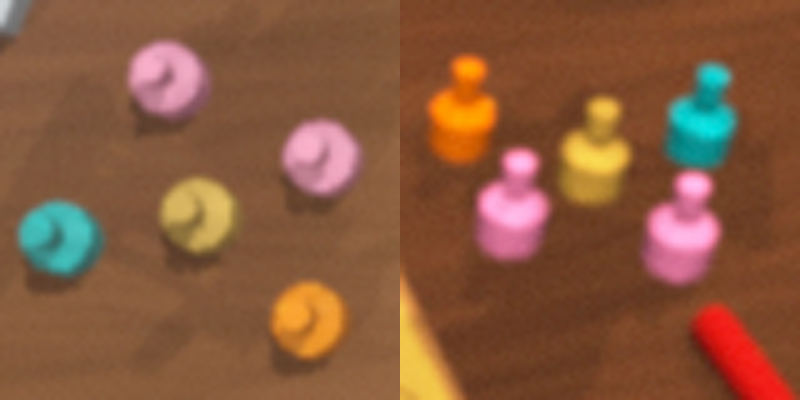

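View pics/c2.png

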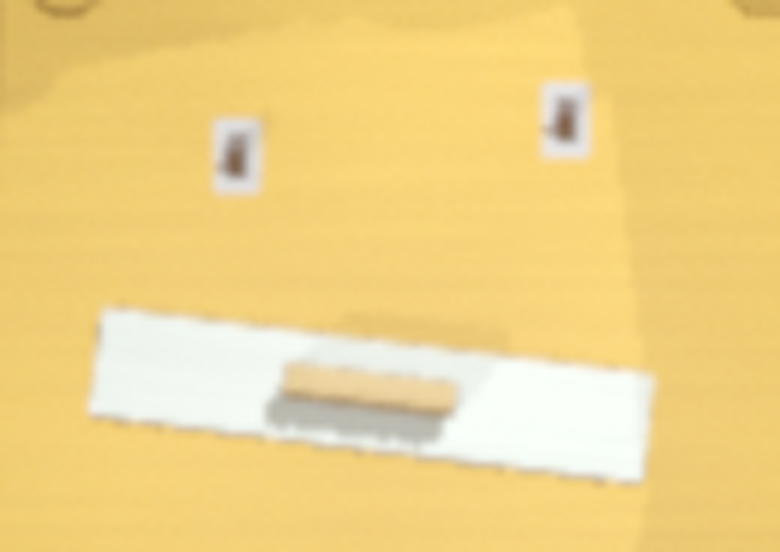

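The crop confirms the choice: the brass weight's knob is at about (183,207) in the top crop and (603,110) in the scene crop. Its neighbours are pink, turquoise and orange. The bar's corners in the second crop are (103,308), (653,375), (643,481), (90,414), and the pins are near (236,160) and (566,125).

```bash
cat >> h.py <<'E'
def tri(obs):
    A=np.zeros((3,3));B=np.zeros(3)
    for s,u,v in obs:
        e,d=ray(s,u,v); d=d/np.linalg.norm(d); P=np.eye(3)-np.outer(d,d); A+=P;B+=P@e
    x=np.linalg.solve(A,B); res=[np.linalg.norm((np.eye(3)-np.outer(d/np.linalg.norm(d),d/np.linalg.norm(d)))@(x-e)) for e,d in [ray(*o) for o in obs]]
    return x.round(4),np.round(res,4)
E
python3 - <<'E'
from h import *
a=load('top1'); b=load('sc1')
print('knob',tri([(a,112+183/5,180+207/5),(b,325+203/5,135+111/5)]))
c=np.array([atz(a,210+u/6,170+v/6,.024) for u,v in [(103,308),(653,375),(643,481),(90,414)]]); print(c.round(4), c.mean(0).round(4))
L=(c[0]+c[3])/2-(c[1]+c[2])/2; print('len',np.linalg.norm(L),'yaw',np.arctan2(-L[0],L[1]), np.linalg.norm(c[0]-c[3]))
g=np.array([atz(a,210+u/6,170+v/6,.062) for u,v in [(286,362),(459,380),(453,415),(282,396)]]); print('grip',g.mean(0).round(4))
for u,v in [(237,155),(566,120)]: print('slot',atz(a,210+u/6,170+v/6,.018).round(4))
# weight footprint neighbours from top: knobs
for u,v in [(158,78),(312,150),(45,232),(296,316)]: print('nb',atz(a,112+u/5,180+v/5,.055).round(3))
st()
w=take('wrist','w0'); print(np.round(w['eye'],3),np.round(w['orientation'],3), w['mtx'][0])
E
```

```text
knob (array([0.4986, 0.332 , 0.0576]), array([0.0024, 0.0024]))
[[ 0.5009  0.1149  0.024 ]
 [ 0.4678 -0.1427  0.024 ]
 [ 0.4185 -0.1369  0.024 ]
 [ 0.451   0.1205  0.024 ]] [ 0.4596 -0.0111  0.024 ]
len 0.2595665096280494 yaw -0.1266144171188052 0.05024622540601382
grip [ 0.4586 -0.0107  0.062 ]
slot [0.5748 0.0521 0.018 ]
slot [ 0.5905 -0.1049  0.018 ]
nb [0.571 0.347 0.055]
nb [0.53  0.259 0.055]
nb [0.485 0.407 0.055]
nb [0.437 0.265 0.055]
{'clock': 0.1, 'q': [-1.0732, 0.6899, -0.1945, 1.5662, 0.1573, 0.9025, -0.2151], 'tool_pos': [0.2795, 0.5587, 0.404], 'eef_rot': [0.2298, 0.9732, -0.0008, -0.0001], 'contact_force': [0.4764, -0.1136, -0.6499], 'moment': [0.026, 0.0463, -0.0105], 'finger_force': 0.0, 'opening': 1.0002}
[0.22  0.588 0.384] [-0.111 -0.068  0.521  0.843] [312.50928264   0.         252.21325711]
```

Call:
move_arm(rows=[[-0.026, -0.0268, 0.0065, 0, 0.0881], [-0.026, -0.0268, 0.0065, 0, 0.0881], [-0.026, -0.0268, 0.0065, 0, 0.06], [-0.026, -0.0268, 0.0065, 0, 0.06], [-0.026, -0.0268, 0.0065, 0, 0.06], [-0.026, -0.0268, 0.0065, 0, 0.06], [-0.026, -0.0268, 0.0065, 0, 0.06], [-0.026, -0.0268, 0.0065, 0, 0.06]], newtons=5)

```text
clock: 0.82
tool_pos: [0.3699, 0.2725, 0.3525]
eef_rot: [0.23, 0.973, 0.0, 0.0]
contact_force: [0.5, 1.2, -0.2]
opening: 0.682
finger_force: 0.0
```

Call:
move_arm(rows=[[-0.026, -0.0268, 0.0065, 0, 0.06], [-0.026, -0.0268, 0.0065, 0, 0.06], [-0.026, -0.0268, 0.0065, 0, 0.06], [-0.026, -0.0268, 0.0065, 0, 0.06], [-0.026, -0.0268, 0.0065, 0, 0.06], [-0.026, -0.0268, 0.0065, 0, 0.06], [-0.026, -0.0268, 0.0065, 0, 0.06], [-0.026, -0.0268, 0.0065, 0, 0.06]])

```text
clock: 1.48
tool_pos: [0.4601, -0.0124, 0.3003]
eef_rot: [0.23, 0.973, 0.0, -0.0]
contact_force: [1.0, 0.3, 0.2]
opening: 0.683
finger_force: 0.0
```

Call:
move_arm(rows=[[0, 0, 0, 0.1234, 0.06], [0, 0, 0, 0.1234, 0.06], [0, 0, 0, 0.1234, 0.06], [0, 0, 0, 0.1234, 0.06], [0, 0, 0, 0.1234, 0.06], [0, 0, 0, 0.1234, 0.06], [0, 0, 0, 0.1234, 0.06], [0, 0, 0, 0.1234, 0.06], [0, 0, 0, 0.1234, 0.06], [0, 0, 0, 0.1234, 0.06]])

```text
clock: 2.32
tool_pos: [0.4599, -0.0105, 0.3007]
eef_rot: [0.753, 0.659, 0.0, -0.0]
contact_force: [-0.5, 0.6, -1.1]
opening: 0.68
finger_force: 0.0
```

```bash
cat >> h.py <<'E'
def plan(target, yaw):
    "grasp-point target, world yaw of tool y (mod pi) -> shift in tool axes, spin"
    s=r.get_state(); M=R.from_quat(s['eef_rot']).as_matrix(); p=np.array(s['tool_pos'])+M[:,2]*.147
    d=M.T@(np.array(target)-p); y=np.arctan2(M[1,1],M[0,1]); sp=-((yaw-y+np.pi/2)%np.pi-np.pi/2)
    print('grasp pt',p.round(4),'yaw_y',round(y,4),'shift',d.round(4),'spin',round(sp,4),'tilt',M[:,2].round(4))
E
python3 - <<'E'
from h import *
w=take('wrist','w1'); st(); plan([.459,-.011,.05],-.1266)
cv2.imwrite('pics/w1b.png',cv2.resize(w['color'][:,:,::-1],(800,600)))
E
```

```text
{'clock': 2.3667, 'q': [-0.1048, 0.6723, 0.0432, 2.155, -0.0869, 0.3157, -0.1264], 'tool_pos': [0.46, -0.0104, 0.3006], 'eef_rot': [0.7542, 0.6566, 0.0001, 0.0], 'contact_force': [-0.1605, 0.1948, -0.5039], 'moment': [-0.0449, 0.0422, 0.0026], 'finger_force': 0.0, 'opening': 0.6785}
grasp pt [ 0.46   -0.0104  0.1536] yaw_y -0.1381 shift [-0.0008 -0.0009  0.1036] spin -0.0115 tilt [ 2.e-04  1.e-04 -1.e+00]
```

View pics/w1b.png

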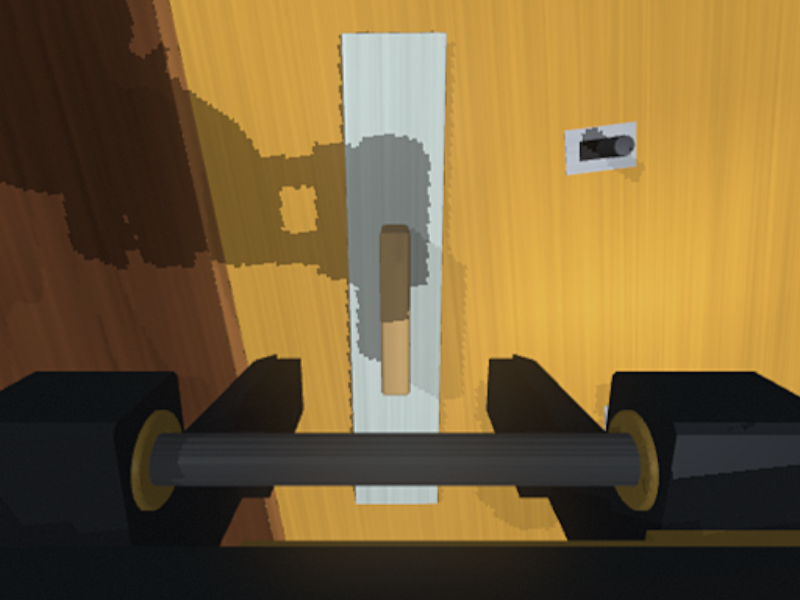

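The wrist view shows the rib running from (395,230) to (395,392), midway between the fingers, with the bar aligned to them. The top of pin a is at (624,145), at the far end of its slot. Going down to grip.

Call:
move_arm(rows=[[0, 0, 0.015, -0.0115, 0.05], [0, -0.001, 0.015, 0, 0.05], [0, 0, 0.015, 0, 0.05], [0, 0, 0.015, 0, 0.05], [0, 0, 0.015, 0, 0.05], [0, 0, 0.012, 0, 0.05], [0, 0, 0.01, 0, 0.05], [0, 0, 0.005, 0, 0.05], [0, 0, 0, 0, 0.05]])

```text
clock: 3.12
tool_pos: [0.4587, -0.0104, 0.1978]
eef_rot: [0.746, 0.666, -0.0, -0.001]
contact_force: [0.1, 0.6, 0.3]
opening: 0.566
finger_force: 0.0
```

Call:
move_arm(rows=[[0, 0, 0, 0, 0.005], [0, 0, 0, 0, 0.005], [0, 0, 0, 0, 0.005], [0, 0, 0, 0, 0.005], [0, 0, 0, 0, 0.005], [0, 0, 0, 0, 0.005], [0, 0, 0, 0, 0.005], [0, 0, 0, 0, 0.005]], newtons=6)

```text
clock: 3.78
tool_pos: [0.4592, -0.0105, 0.199]
eef_rot: [0.747, 0.665, 0.001, 0.0]
contact_force: [-0.1, -0.0, 4.6]
opening: 0.16
finger_force: 6.0
```

```bash
python3 - <<'E'
from h import *
w=load('w1'); a=load('top1')
pa=atz(w,624*.64,145*.64,.040); print('pin a',pa, 'slot a',[atz(w,u*.64,v*.64,.018).round(4) for u,v in [(567,130),(637,122),(637,166),(567,174)]])
# bar corners seen by wrist
print([atz(w,u*.64,v*.64,.024).round(4) for u,v in [(342,33),(446,33),(355,503),(437,503)]])
st()
E
```

```text
pin a [0.57742821 0.05326788 0.04      ] slot a [array([0.5587, 0.0642, 0.018 ]), array([0.594 , 0.0634, 0.018 ]), array([0.5939, 0.0418, 0.018 ]), array([0.5578, 0.0425, 0.018 ])]
[array([0.4528, 0.1217, 0.024 ]), array([0.5016, 0.1152, 0.024 ]), array([ 0.4194, -0.135 ,  0.024 ]), array([ 0.469 , -0.1416,  0.024 ])]
{'clock': 3.7833, 'q': [-0.0814, 0.8862, 0.0062, 2.1966, -0.0832, 0.0577, -0.1101], 'tool_pos': [0.4592, -0.0105, 0.199], 'eef_rot': [0.7468, 0.6651, 0.0005, 0.0004], 'contact_force': [-0.1062, -0.0184, 4.6279], 'moment': [-0.0407, -0.0661, -0.0659], 'finger_force': 5.9978, 'opening': 0.1598}
```

```bash
python3 - <<'E'
from h import *
b=load('sc1')
f=lambda u0,v0: cv2.resize(b['color'][v0:v0+40,u0:u0+40],(400,400),interpolation=cv2.INTER_CUBIC)
cv2.imwrite('pics/c3.png',np.hstack([f(267,180),f(215,195)])[:,:,::-1])
E
```

```text
(no output)
```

View pics/c3.png

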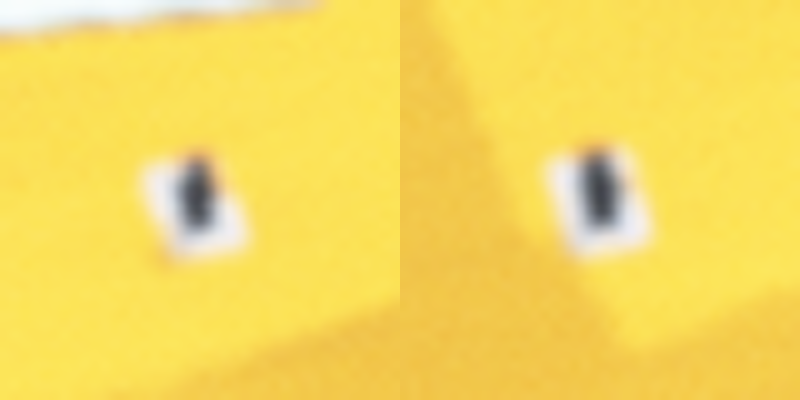

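Call:
move_arm(rows=[[0, 0, -0.001, 0, 0.005], [0, 0, 0, 0, 0.005], [0, 0, 0, 0, 0.005]])

```text
clock: 4.03
tool_pos: [0.4585, -0.0105, 0.1995]
eef_rot: [0.747, 0.665, -0.0, -0.0]
contact_force: [-0.8, 0.6, -2.7]
opening: 0.161
finger_force: 6.0
```

The crop shows pin a as dark from about (197,155) to (197,228) and pin b from (597,150) to (603,228), each near the middle of its plate.

```bash
python3 - <<'E'
from h import *
b=load('sc1'); a=load('top1')
for n,u0,v0,t,m in [('a',267,180,(195,160),(197,228)),('b',215,195,(197,155),(202,228))]:
    print(n,'top',atz(b,u0+t[0]/10,v0+t[1]/10,.040).round(4),'base+5',atz(b,u0+m[0]/10,v0+m[1]/10,.018).round(4))
print([atz(b,u0/10+267,v0/10+180,.018).round(4) for u0,v0 in [(197,205)]],[atz(b,u0/10+215,v0/10+195,.018).round(4) for u0,v0 in [(200,200)]])
E
```

```text
a top [0.5801 0.0546 0.04  ] base+5 [0.5862 0.0539 0.018 ]
b top [ 0.5968 -0.1011  0.04  ] base+5 [ 0.6042 -0.1026  0.018 ]
[array([0.5772, 0.0566, 0.018 ])] [array([ 0.5936, -0.101 ,  0.018 ])]
```

Call:
move_arm(rows=[[0, 0, 0.0004, 0, 0.005], [0, 0.005, 0, 0, 0.005], [0, 0.01, 0, 0, 0.005], [0, 0.01, 0, 0, 0.005], [0, 0.01, 0, 0, 0.005], [0, 0.005, 0, 0, 0.005]])

```text
clock: 4.53
tool_pos: [0.5002, -0.0153, 0.1993]
eef_rot: [0.747, 0.665, 0.001, 0.001]
contact_force: [0.2, 0.6, -1.6]
opening: 0.158
finger_force: 6.0
```

Call:
move_arm(rows=[[0, 0, 0, 0, 0.005], [0, 0, 0, -0.03, 0.005], [0, 0, 0, -0.04, 0.005], [0, 0, 0, -0.04, 0.005], [0, 0, 0, -0.04, 0.005], [0, 0, 0, -0.04, 0.005], [0, 0, 0, -0.03, 0.005], [0, 0, 0, 0, 0.005]], newtons=20)

```text
clock: 5.2
tool_pos: [0.4985, -0.0151, 0.1993]
eef_rot: [0.668, 0.744, 0.0, -0.0]
contact_force: [0.2, 0.4, -2.4]
opening: 0.155
finger_force: 20.0
```

```bash
python3 - <<'E'
from h import *
st(); plan([.544,-.029,.052],.102)
E
```

```text
{'clock': 5.2, 'q': [-0.0579, 0.8945, -0.0071, 2.0803, 0.0321, 0.167, 0.0127], 'tool_pos': [0.4985, -0.0151, 0.1993], 'eef_rot': [0.6684, 0.7438, 0.0, -0.0001], 'contact_force': [0.2088, 0.3918, -2.3941], 'moment': [-0.1115, 0.0741, -0.007], 'finger_force': 19.996, 'opening': 0.1554}
grasp pt [ 0.4985 -0.015   0.0523] yaw_y 0.1067 shift [-0.0187  0.0438  0.0003] spin 0.0047 tilt [-1.e-04  2.e-04 -1.e+00]
```

Call:
move_arm(rows=[[-0.001, 0.004, 0.0003, 0, 0.005], [-0.003, 0.008, 0, 0, 0.005], [-0.004, 0.009, 0, 0, 0.005], [-0.004, 0.009, 0, 0, 0.005], [-0.004, 0.008, 0, 0, 0.005], [-0.003, 0.005, 0, 0, 0.005], [0, 0, 0, 0, 0.005]])

```text
clock: 5.78
tool_pos: [0.5447, -0.0301, 0.1992]
eef_rot: [0.67, 0.743, 0.001, 0.001]
contact_force: [1.2, -0.1, 0.0]
opening: 0.155
finger_force: 20.0
```

```bash
python3 - <<'E'
from h import *
w=take('wrist','w2'); a=take('top','top2'); b=take('scene','sc2'); st()
plan([.5562,-.0278,.052],.102)
f=lambda s,u0,v0,n,m,H: cv2.resize(s['color'][v0:v0+m,u0:u0+n],(400,H),interpolation=cv2.INTER_CUBIC)
ctr=proj(b,[.57,-.02,.024]); print(ctr)
x,y=int(ctr[0])-67,int(ctr[1])-50
cv2.imwrite('pics/c4.png',np.hstack([f(w,200,0,256,192,300),f(b,x,y,134,100,300)])[:,:,::-1]); print(x,y)
E
```

```text
{'clock': 5.9333, 'q': [-0.022, 0.9145, -0.0144, 1.9453, 0.0411, 0.2813, 0.0342], 'tool_pos': [0.5434, -0.0295, 0.1991], 'eef_rot': [0.6692, 0.743, 0.0002, 0.0003], 'contact_force': [0.9581, -1.0097, -0.3936], 'moment': [-0.1085, -0.1181, -0.0483], 'finger_force': 19.9957, 'opening': 0.1582}
grasp pt [ 0.5435 -0.0295  0.0521] yaw_y 0.1044 shift [0.0004 0.0128 0.0001] spin 0.0024 tilt [ 7.e-04  0.e+00 -1.e+00]
[260.66181757 202.3181735 ]
193 152
```

View pics/c4.png

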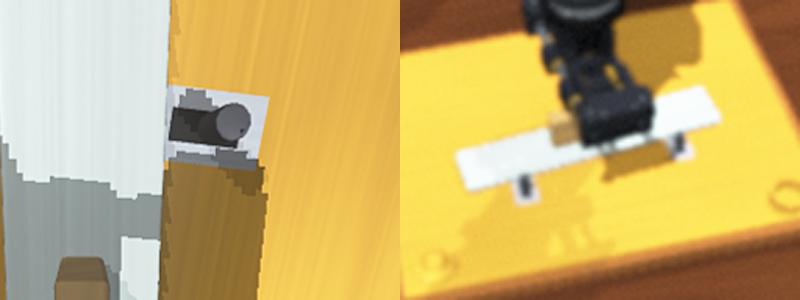

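The wrist crop shows the bar's far edge at column 165 and the top of pin a at (234,118), with a gap left. The scene crop shows both pins (525,185) and (680,145) just beyond the edge.

```bash
python3 - <<'E'
from h import *
w=load('w2'); k=256/400
P=atz(w,200+234*k,118*k,.040); e1=atz(w,200+169*k,5*k,.024); e2=atz(w,200+161*k,235*k,.024); print(P,e1,e2)
d=(e1-e2)[:2]; d/=np.linalg.norm(d); n=np.array([d[1],-d[0]]); print('yaw',np.arctan2(-d[0],d[1]),'gap a',(P[:2]-e2[:2])@n-.005)
Q=np.array([.594,-.103]); print('gap b',(Q-e2[:2])@n-.005)
E
```

```text
[0.57755696 0.05393137 0.04      ] [0.55828971 0.08371502 0.024     ] [0.56548842 0.01923912 0.024     ]
yaw 0.11118905295621906 gap a 0.010843475662298537
gap b 0.009771858599683266
```

Call:
move_arm(rows=[[0, 0.001, 0, 0, 0.005], [0, 0.002, 0, 0, 0.005], [0, 0.002, 0, 0, 0.005], [0, 0.001, 0, 0, 0.005], [0, 0, 0, 0, 0.005], [0, 0, 0, 0, 0.005]], newtons=6)

```text
clock: 6.43
tool_pos: [0.5479, -0.0289, 0.1991]
eef_rot: [0.669, 0.743, -0.001, -0.001]
contact_force: [-5.3, 0.3, 5.2]
opening: 0.159
finger_force: 6.0
```

Call:
move_arm(rows=[[0, 0, 0, 0, 0.005], [0, 0, 0, 0, 0.005]])

```text
clock: 6.6
tool_pos: [0.5478, -0.0289, 0.1991]
eef_rot: [0.669, 0.743, -0.001, -0.001]
contact_force: [-4.8, 0.8, 5.7]
opening: 0.16
finger_force: 6.0
```

```bash
python3 - <<'E'
from h import *
st(); b=take('scene','sc3'); w=take('wrist','w3')
f=lambda s,u0,v0,n,m,H: cv2.resize(s['color'][v0:v0+m,u0:u0+n],(400,H),interpolation=cv2.INTER_CUBIC)
cv2.imwrite('pics/c5.png',np.hstack([f(w,256,32,128,96,300),f(b,213,172,88,66,300)])[:,:,::-1])
E
```

```text
{'clock': 6.6, 'q': [-0.0226, 0.9174, -0.0149, 1.9297, 0.0404, 0.2986, 0.0342], 'tool_pos': [0.5478, -0.0289, 0.1991], 'eef_rot': [0.6692, 0.7431, -0.0014, -0.0014], 'contact_force': [-4.8199, 0.8439, 5.7437], 'moment': [-0.1424, 1.028, -0.0137], 'finger_force': 5.9894, 'opening': 0.1599}
```

View pics/c5.png

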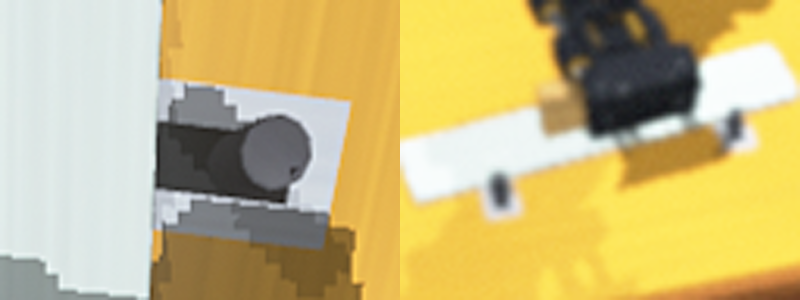

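Pin a still shows a gap in the wrist crop: edge at column 157, pin top at (275,150). The moment about z is near zero, so the −4.8 N is sliding friction from pressing down with 5.7 N. Easing off in z.

Call:
move_arm(rows=[[0, 0, -0.0004, 0, 0.005], [0, 0, -0.0003, 0, 0.005], [0, 0, 0, 0, 0.005], [0, 0.001, 0, 0, 0.005], [0, 0, 0, 0, 0.005]])

```text
clock: 7.12
tool_pos: [0.5507, -0.0286, 0.1996]
eef_rot: [0.669, 0.743, 0.0, 0.0]
contact_force: [-0.1, -0.9, -1.6]
opening: 0.16
finger_force: 6.0
```

Call:
move_arm(rows=[[0, 0.001, 0, 0, 0.005], [0, 0, 0, 0, 0.005], [0, 0, 0, 0, 0.005]])

```text
clock: 7.37
tool_pos: [0.5514, -0.0286, 0.1997]
eef_rot: [0.669, 0.743, 0.0, 0.0]
contact_force: [-0.4, -0.0, -2.3]
opening: 0.155
finger_force: 6.0
```

```bash
python3 -c "
from h import *
st()"
```

```text
{'clock': 7.3667, 'q': [-0.0227, 0.9179, -0.0152, 1.921, 0.0401, 0.3028, 0.0344], 'tool_pos': [0.5514, -0.0286, 0.1997], 'eef_rot': [0.6692, 0.7431, 0.0001, 0.0], 'contact_force': [-0.4279, -0.0494, -2.29], 'moment': [-0.0581, 0.0286, -0.0104], 'finger_force': 5.9882, 'opening': 0.1547}
```

Call:
move_arm(rows=[[0, 0.0005, 0, 0, 0.005], [0, 0, 0, 0, 0.005], [0, 0.0005, 0, 0, 0.005], [0, 0, 0, 0, 0.005], [0, 0, 0, 0, 0.005]])

```text
clock: 7.78
tool_pos: [0.5523, -0.0285, 0.1997]
eef_rot: [0.669, 0.743, 0.0, 0.0]
contact_force: [0.0, 0.1, -1.9]
opening: 0.158
finger_force: 6.0
```

Call:
move_arm(rows=[[0, 0.0005, 0, 0, 0.005], [0, 0, 0, 0, 0.005], [0, 0, 0, 0, 0.005]])

```text
clock: 8.03
tool_pos: [0.5528, -0.0285, 0.1997]
eef_rot: [0.669, 0.743, 0.0, 0.0]
contact_force: [0.2, 0.4, -2.7]
opening: 0.16
finger_force: 6.0
```

```bash
python3 -c "
from h import *
st()"
```

```text
{'clock': 8.0333, 'q': [-0.0228, 0.9186, -0.0153, 1.9167, 0.04, 0.3064, 0.0343], 'tool_pos': [0.5528, -0.0285, 0.1997], 'eef_rot': [0.6692, 0.7431, 0.0001, 0.0], 'contact_force': [0.1983, 0.3688, -2.7278], 'moment': [-0.0355, 0.0388, -0.0334], 'finger_force': 5.9884, 'opening': 0.1603}
```

Call:
move_arm(rows=[[0, 0.0005, 0.0001, 0, 0.005], [0, 0, 0, 0, 0.005], [0, 0, 0, 0, 0.005]])

```text
clock: 8.28
tool_pos: [0.5533, -0.0284, 0.1996]
eef_rot: [0.669, 0.743, 0.0, 0.0]
contact_force: [0.1, 0.0, -2.4]
opening: 0.157
finger_force: 6.0
```

Call:
move_arm(rows=[[0, 0.0005, 0, 0, 0.005], [0, 0, 0, 0, 0.005], [0, 0, 0, 0, 0.005]])

```text
clock: 8.53
tool_pos: [0.5538, -0.0284, 0.1996]
eef_rot: [0.669, 0.743, 0.0, -0.0]
contact_force: [0.8, -0.1, -2.4]
opening: 0.161
finger_force: 6.0
```

```bash
python3 -c "
from h import *
st()"
```

```text
{'clock': 8.5333, 'q': [-0.0229, 0.9194, -0.0153, 1.9137, 0.0398, 0.3087, 0.0343], 'tool_pos': [0.5538, -0.0284, 0.1996], 'eef_rot': [0.6692, 0.7431, 0.0001, -0.0], 'contact_force': [0.8184, -0.094, -2.4176], 'moment': [-0.0747, 0.0435, -0.0286], 'finger_force': 5.9884, 'opening': 0.1612}
```

Call:
move_arm(rows=[[0, 0.0005, 0, 0, 0.005], [0, 0, 0, 0, 0.005], [0, 0, 0, 0, 0.005]])

```text
clock: 8.78
tool_pos: [0.5543, -0.0283, 0.1996]
eef_rot: [0.669, 0.743, 0.0, 0.0]
contact_force: [0.3, 0.7, -1.8]
opening: 0.158
finger_force: 6.0
```

```bash
python3 - <<'E'
from h import *
st(); w=take('wrist','w4')
cv2.imwrite('pics/c6.png',cv2.resize(w['color'][0:192,256:384],(400,600),interpolation=cv2.INTER_CUBIC)[:,:,::-1])
E
```

```text
{'clock': 8.7833, 'q': [-0.0229, 0.9197, -0.0153, 1.9122, 0.0398, 0.3099, 0.0343], 'tool_pos': [0.5543, -0.0283, 0.1996], 'eef_rot': [0.6692, 0.7431, 0.0001, 0.0], 'contact_force': [0.2998, 0.6576, -1.8047], 'moment': [-0.0422, 0.0806, 0.0279], 'finger_force': 5.9884, 'opening': 0.1584}
```

View pics/c6.png

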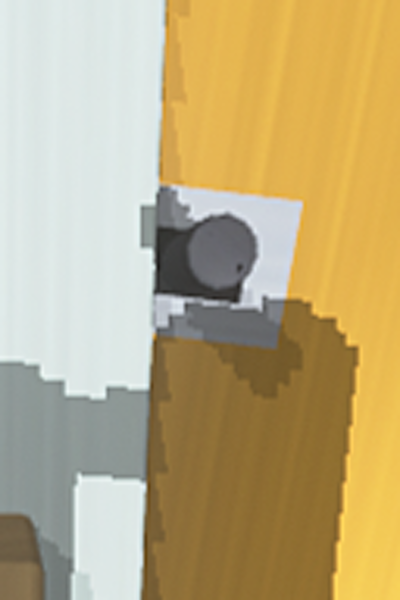

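The edge passes pin a at column 157 and the pin's top is at (222,250) with a radius of 34. A small gap remains; computing it.

```bash
python3 - <<'E'
from h import *
w=load('w4'); k=.32
P=atz(w,256+222*k,250*k,.040)
for z in (.024,.0245):
    e1=atz(w,256+166*k,5*k,z); e2=atz(w,256+144*k,595*k,z)
    d=(e1-e2)[:2]; d/=np.linalg.norm(d); n=np.array([d[1],-d[0]]); print(P,'yaw',np.arctan2(-d[0],d[1]),'gap a',(P[:2]-e2[:2])@n-.005,'b',(np.array([.594,-.103])-e2[:2])@n-.005)
E
```

```text
[0.5775645  0.05314039 0.04      ] yaw 0.11012132132449896 gap a 0.00116120859694441 b 0.0003374989669360758
[0.5775645  0.05314039 0.04      ] yaw 0.11012132132449957 gap a 0.001242967632531138 b 0.0004192580025227091
```

Call:
move_arm(rows=[[0, 0.0005, 0, 0, 0.005], [0, 0, 0, 0, 0.005], [0, 0, 0, 0, 0.005]])

```text
clock: 9.08
tool_pos: [0.5548, -0.0283, 0.1996]
eef_rot: [0.669, 0.743, 0.0, 0.0]
contact_force: [0.6, 0.7, -2.1]
opening: 0.159
finger_force: 6.0
```

Call:
move_arm(rows=[[0, 0.0003, 0.0002, 0, 0.005], [0, 0, 0, 0, 0.005], [0, 0, 0, 0, 0.005]])

```text
clock: 9.33
tool_pos: [0.555, -0.0282, 0.1994]
eef_rot: [0.669, 0.743, 0.0, -0.0]
contact_force: [0.4, -0.2, -1.9]
opening: 0.161
finger_force: 6.0
```

Call:
move_arm(rows=[[0, 0.0005, 0, 0, 0.005], [0, 0, 0, 0, 0.005], [0, 0, 0, 0, 0.005]])

```text
clock: 9.58
tool_pos: [0.5556, -0.0282, 0.1994]
eef_rot: [0.669, 0.743, 0.0, 0.0]
contact_force: [0.3, -0.8, -2.1]
opening: 0.159
finger_force: 6.0
```

```bash
python3 -c "
from h import *
st()"
```

```text
{'clock': 9.5833, 'q': [-0.0231, 0.9208, -0.0155, 1.9083, 0.0397, 0.3127, 0.0344], 'tool_pos': [0.5556, -0.0282, 0.1994], 'eef_rot': [0.6692, 0.7431, 0.0001, 0.0], 'contact_force': [0.3021, -0.7865, -2.0997], 'moment': [-0.0777, 0.0412, -0.0013], 'finger_force': 5.9883, 'opening': 0.1587}
```

Call:
move_arm(rows=[[0, 0.0005, 0.0001, 0, 0.005], [0, 0, 0, 0, 0.005], [0, 0, 0, 0, 0.005]])

```text
clock: 9.83
tool_pos: [0.5559, -0.0282, 0.1993]
eef_rot: [0.669, 0.743, -0.0, -0.0]
contact_force: [-1.4, -0.0, -2.4]
opening: 0.154
finger_force: 6.0
```

Call:
move_arm(rows=[[0, 0.0005, 0, 0, 0.005], [0, 0, 0, 0, 0.005], [0, 0, 0, 0, 0.005]])

```text
clock: 10.08
tool_pos: [0.5561, -0.0281, 0.1992]
eef_rot: [0.669, 0.743, -0.0, -0.0]
contact_force: [-1.5, -0.9, -2.2]
opening: 0.158
finger_force: 6.0
```

```bash
python3 -c "
from h import *
st()"
```

```text
{'clock': 10.0833, 'q': [-0.0232, 0.9216, -0.0154, 1.9061, 0.0396, 0.3155, 0.0344], 'tool_pos': [0.5561, -0.0281, 0.1992], 'eef_rot': [0.6692, 0.7431, -0.0004, -0.0005], 'contact_force': [-1.473, -0.9239, -2.2421], 'moment': [-0.0897, 0.448, 0.036], 'finger_force': 5.9927, 'opening': 0.1576}
```

Call:
move_arm(rows=[[0, 0.0004, 0, 0, 0.005], [0, 0, 0, 0, 0.005], [0, 0, 0, 0, 0.005], [0, 0, 0, 0, 0.005]])

```text
clock: 10.42
tool_pos: [0.5563, -0.0282, 0.1992]
eef_rot: [0.669, 0.743, -0.001, -0.001]
contact_force: [-4.7, -0.3, -0.7]
opening: 0.158
finger_force: 6.0
```

```bash
python3 -c "
from h import *
st()"
```

```text
{'clock': 10.4167, 'q': [-0.0232, 0.9218, -0.0154, 1.9052, 0.0395, 0.3167, 0.0343], 'tool_pos': [0.5563, -0.0282, 0.1992], 'eef_rot': [0.6693, 0.743, -0.0006, -0.0006], 'contact_force': [-4.6974, -0.3075, -0.7388], 'moment': [-0.1094, 0.9294, -0.0326], 'finger_force': 5.9957, 'opening': 0.1584}
```

Call:
move_arm(rows=[[0, 0.0004, 0, 0, 0.005], [0, 0, 0, 0, 0.005], [0, 0, 0, 0, 0.005], [0, 0, 0, 0, 0.005]])

```text
clock: 10.75
tool_pos: [0.5565, -0.0282, 0.1992]
eef_rot: [0.669, 0.743, -0.001, -0.001]
contact_force: [-5.0, -1.2, 0.9]
opening: 0.158
finger_force: 6.0
```

```bash
python3 - <<'E'
from h import *
st(); w=take('wrist','w5')
cv2.imwrite('pics/c7.png',cv2.resize(w['color'][0:192,256:384],(400,600),interpolation=cv2.INTER_CUBIC)[:,:,::-1])
E
```

```text
{'clock': 10.75, 'q': [-0.0232, 0.922, -0.0154, 1.9043, 0.0395, 0.3181, 0.0343], 'tool_pos': [0.5565, -0.0282, 0.1992], 'eef_rot': [0.6693, 0.743, -0.0009, -0.0009], 'contact_force': [-4.995, -1.2035, 0.8747], 'moment': [-0.1852, 1.116, -0.051], 'finger_force': 5.9991, 'opening': 0.1583}
```

Call:
move_arm(rows=[[0, 0.0004, 0, 0, 0.005], [0, 0, 0, 0, 0.005], [0, 0, 0, 0, 0.005], [0, 0, 0, 0, 0.005]])

```text
clock: 11.13
tool_pos: [0.5566, -0.0281, 0.1992]
eef_rot: [0.669, 0.743, -0.001, -0.001]
contact_force: [-5.4, -0.6, 1.4]
opening: 0.16
finger_force: 6.0
```

```bash
python3 - <<'E'
from h import *
st(); w=take('wrist','w6')
hsv=lambda w,r0:w['color'][r0,285:345]
for row in (5,40,60,78,84,90,110,140,180):
    p=w['color'][row,:,:].astype(int); sat=p.max(1)-p.min(1); br=p.max(1)
    # edge: last low-saturation bright pixel before high saturation / dark
    print(row,[int(x) for x in p[300:326].sum(1)])
E
```

```text
{'clock': 11.1333, 'q': [-0.0233, 0.9221, -0.0154, 1.9035, 0.0394, 0.3195, 0.0344], 'tool_pos': [0.5566, -0.0281, 0.1992], 'eef_rot': [0.6693, 0.743, -0.0012, -0.0011], 'contact_force': [-5.3509, -0.6101, 1.3799], 'moment': [-0.1323, 1.25, -0.0064], 'finger_force': 5.9989, 'opening': 0.1597}
5 [693, 693, 691, 690, 686, 683, 687, 682, 611, 422, 447, 446, 444, 458, 500, 496, 496, 495, 495, 495, 491, 491, 497, 500, 498, 494]
40 [693, 687, 686, 685, 686, 688, 612, 428, 451, 455, 458, 457, 462, 485, 499, 492, 497, 500, 502, 501, 498, 499, 494, 497, 498, 499]
60 [695, 683, 584, 633, 716, 666, 451, 297, 416, 622, 626, 671, 646, 643, 640, 625, 614, 609, 603, 593, 566, 567, 560, 523, 492, 482]
78 [431, 439, 444, 449, 443, 342, 153, 193, 193, 192, 186, 202, 274, 324, 324, 322, 317, 313, 315, 319, 319, 321, 319, 313, 314, 316]
84 [681, 580, 590, 596, 552, 337, 154, 178, 183, 183, 177, 177, 233, 319, 326, 326, 328, 332, 328, 329, 329, 329, 329, 327, 332, 331]
90 [685, 682, 685, 692, 607, 227, 158, 179, 183, 174, 181, 174, 170, 169, 162, 172, 219, 255, 284, 316, 342, 349, 349, 349, 351, 347]
110 [682, 679, 684, 642, 476, 410, 253, 276, 283, 312, 327, 322, 318, 320, 315, 312, 309, 300, 284, 290, 285, 278, 251, 259, 262, 273]
140 [438, 428, 367, 262, 270, 272, 266, 269, 275, 296, 314, 307, 306, 308, 313, 306, 305, 308, 310, 311, 313, 316, 308, 301, 295, 298]
180 [673, 449, 228, 259, 265, 263, 275, 319, 318, 310, 311, 311, 317, 317, 317, 314, 302, 302, 308, 305, 308, 306, 308, 305, 306, 314]
```

Call:
move_arm(rows=[[0, 0.0003, -0.0002, 0, 0.005], [0, 0.0003, 0, 0, 0.005], [0, 0, 0, 0, 0.005], [0, 0, 0, 0, 0.005], [0, 0, 0, 0, 0.005]])

```text
clock: 11.6
tool_pos: [0.5569, -0.0281, 0.1992]
eef_rot: [0.669, 0.743, -0.002, -0.002]
contact_force: [-7.2, -0.5, 1.2]
opening: 0.156
finger_force: 6.0
```

```bash
python3 -c "
from h import *
st()"
```

```text
{'clock': 11.6, 'q': [-0.0233, 0.9222, -0.0154, 1.9023, 0.0393, 0.3218, 0.0344], 'tool_pos': [0.5569, -0.0281, 0.1992], 'eef_rot': [0.6693, 0.743, -0.0016, -0.0015], 'contact_force': [-7.1553, -0.485, 1.1964], 'moment': [-0.1666, 1.3788, 0.0027], 'finger_force': 6.0016, 'opening': 0.1559}
```

Call:
move_arm(rows=[[0, 0.0004, -0.0001, 0, 0.005], [0, 0.0003, 0, 0, 0.005], [0, 0, 0, 0, 0.005], [0, 0, 0, 0, 0.005], [0, 0, 0, 0, 0.005]])

```text
clock: 12.02
tool_pos: [0.5571, -0.0281, 0.1993]
eef_rot: [0.669, 0.743, -0.002, -0.002]
contact_force: [-7.5, -1.0, 2.3]
opening: 0.153
finger_force: 6.0
```

```bash
python3 -c "
from h import *
st()"
```

```text
{'clock': 12.0167, 'q': [-0.0233, 0.9224, -0.0154, 1.9008, 0.0393, 0.3243, 0.0344], 'tool_pos': [0.5571, -0.0281, 0.1993], 'eef_rot': [0.6693, 0.743, -0.002, -0.002], 'contact_force': [-7.531, -0.9524, 2.2831], 'moment': [-0.1517, 1.5933, 0.013], 'finger_force': 6.0021, 'opening': 0.1531}
```

Call:
move_arm(rows=[[0, 0, 0, 0, 0.02], [0, 0, 0, 0, 0.02], [0, 0, 0, 0, 0.03], [0, 0, 0, 0, 0.03], [0, 0, 0, 0, 0.03]])

```text
clock: 12.43
tool_pos: [0.5604, -0.0277, 0.2]
eef_rot: [0.669, 0.743, 0.001, 0.001]
contact_force: [1.0, -0.1, -0.4]
opening: 0.342
finger_force: 0.0
```

```bash
python3 - <<'E'
from h import *
st(); w=take('wrist','w7')
for row in (5,40,60,78,84,90,110,140,180):
    print(row,[int(x) for x in w['color'][row].astype(int)[300:326].sum(1)])
E
```

```text
{'clock': 12.4333, 'q': [-0.0235, 0.9221, -0.0158, 1.8956, 0.0393, 0.3203, 0.0344], 'tool_pos': [0.5604, -0.0277, 0.2], 'eef_rot': [0.6691, 0.7431, 0.0014, 0.0013], 'contact_force': [1.0181, -0.0767, -0.4384], 'moment': [-0.0814, 0.1032, -0.0136], 'finger_force': 0.0, 'opening': 0.3424}
5 [437, 447, 486, 488, 488, 486, 484, 488, 487, 482, 488, 487, 490, 489, 483, 484, 485, 483, 485, 485, 484, 478, 474, 472, 472, 471]
40 [444, 458, 494, 486, 481, 486, 492, 496, 492, 488, 487, 487, 489, 487, 488, 482, 474, 469, 473, 473, 476, 471, 469, 476, 478, 488]
60 [570, 598, 601, 599, 583, 556, 558, 552, 517, 495, 495, 488, 466, 457, 458, 464, 466, 472, 468, 463, 473, 482, 488, 491, 492, 480]
78 [269, 317, 319, 310, 311, 305, 308, 311, 313, 311, 314, 309, 307, 306, 301, 300, 300, 300, 302, 301, 280, 352, 574, 644, 629, 621]
84 [236, 311, 320, 321, 319, 323, 322, 325, 322, 319, 324, 322, 323, 325, 329, 312, 277, 331, 320, 296, 326, 527, 663, 635, 631, 632]
90 [176, 172, 167, 182, 242, 273, 303, 324, 332, 337, 342, 339, 343, 344, 336, 306, 247, 184, 131, 379, 688, 643, 634, 629, 629, 629]
110 [488, 482, 493, 462, 283, 297, 300, 296, 277, 277, 249, 247, 252, 257, 268, 268, 275, 271, 277, 281, 293, 292, 299, 296, 297, 306]
140 [297, 294, 302, 304, 302, 298, 298, 299, 301, 303, 307, 302, 296, 291, 289, 289, 295, 294, 296, 294, 292, 295, 299, 298, 298, 296]
180 [294, 298, 298, 305, 307, 299, 291, 287, 296, 287, 294, 295, 294, 291, 295, 301, 302, 297, 290, 293, 286, 292, 294, 298, 298, 298]
```

Call:
move_arm(rows=[[0, 0, 0.004, 0, 0.03], [0, 0.002, 0, 0, 0.03], [0, 0, 0, 0, 0.03], [0, 0.001, 0, 0, 0.03], [0, 0, 0, 0, 0.03], [0, 0, 0, 0, 0.03]])

```text
clock: 12.98
tool_pos: [0.5621, -0.0275, 0.1956]
eef_rot: [0.669, 0.743, 0.0, 0.0]
contact_force: [-0.6, -0.2, 0.1]
opening: 0.34
finger_force: 0.0
```

Call:
move_arm(rows=[[0, 0.0005, 0, 0, 0.03], [0, 0, 0, 0, 0.03], [0, 0, 0, 0, 0.03]])

```text
clock: 13.23
tool_pos: [0.5625, -0.0275, 0.1956]
eef_rot: [0.669, 0.743, 0.0, 0.0]
contact_force: [0.9, 0.6, 0.2]
opening: 0.339
finger_force: 0.0
```

Call:
move_arm(rows=[[0, 0.0005, 0, 0, 0.03], [0, 0, 0, 0, 0.03], [0, 0, 0, 0, 0.03]])

```text
clock: 13.48
tool_pos: [0.563, -0.0274, 0.1956]
eef_rot: [0.669, 0.743, 0.0, 0.0]
contact_force: [0.7, 0.6, 0.5]
opening: 0.337
finger_force: 0.0
```

Call:
move_arm(rows=[[0, 0.0005, 0, 0, 0.03], [0, 0, 0, 0, 0.03], [0, 0, 0, 0, 0.03]])

```text
clock: 13.73
tool_pos: [0.5635, -0.0274, 0.1956]
eef_rot: [0.669, 0.743, 0.0, 0.0]
contact_force: [-0.8, 0.2, 1.1]
opening: 0.339
finger_force: 0.0
```

Call:
move_arm(rows=[[0, 0.0005, 0, 0, 0.03], [0, 0, 0, 0, 0.03], [0, 0, 0, 0, 0.03]])

```text
clock: 13.98
tool_pos: [0.5639, -0.0273, 0.1956]
eef_rot: [0.669, 0.743, -0.0, -0.0]
contact_force: [-0.9, -0.7, 0.7]
opening: 0.34
finger_force: 0.2
```

```bash
python3 -c "
from h import *
st()"
```

```text
{'clock': 13.9833, 'q': [-0.0241, 0.9325, -0.0156, 1.8832, 0.039, 0.3266, 0.0342], 'tool_pos': [0.5639, -0.0273, 0.1956], 'eef_rot': [0.6692, 0.7431, -0.0001, -0.0002], 'contact_force': [-0.8585, -0.6763, 0.6769], 'moment': [-0.0934, 0.1265, -0.0289], 'finger_force': 0.2059, 'opening': 0.3401}
```

Touching the rib now (finger force 0.2 N). Feeling on in small steps.

Call:
move_arm(rows=[[0, 0.0005, 0, 0, 0.03], [0, 0, 0, 0, 0.03], [0, 0, 0, 0, 0.03]])

```text
clock: 14.23
tool_pos: [0.5641, -0.0274, 0.1956]
eef_rot: [0.669, 0.743, -0.0, -0.0]
contact_force: [-3.1, -0.6, 0.1]
opening: 0.341
finger_force: 1.0
```

Call:
move_arm(rows=[[0, 0.0005, 0, 0, 0.03], [0, 0, 0, 0, 0.03], [0, 0, 0, 0, 0.03]])

```text
clock: 14.48
tool_pos: [0.5642, -0.0273, 0.1955]
eef_rot: [0.669, 0.743, -0.001, -0.001]
contact_force: [-4.6, -1.0, 3.4]
opening: 0.336
finger_force: 2.1
```

```bash
python3 -c "
from h import *
st()"
```

```text
{'clock': 14.4833, 'q': [-0.0242, 0.933, -0.0156, 1.8812, 0.0389, 0.3299, 0.0342], 'tool_pos': [0.5642, -0.0273, 0.1955], 'eef_rot': [0.6692, 0.7431, -0.0008, -0.0008], 'contact_force': [-4.583, -1.0104, 3.4481], 'moment': [-0.0965, 0.9606, -0.0296], 'finger_force': 2.106, 'opening': 0.3364}
```

Call:
move_arm(rows=[[0, 0, 0, 0, 0.03], [0, 0, 0, 0, 0.03], [0, 0, 0, 0, 0.03], [0, -0.002, 0, 0, 0.03], [0, -0.003, 0, 0, 0.035], [0, -0.003, 0, 0, 0.04], [0, 0, 0, 0, 0.04], [0, 0, -0.01, 0, 0.04], [0, 0, -0.03, 0, 0.04], [0, 0, -0.035, 0, 0.04]])

```text
clock: 15.32
tool_pos: [0.5566, -0.0279, 0.2705]
eef_rot: [0.669, 0.743, -0.001, -0.001]
contact_force: [1.6, -0.8, -0.1]
opening: 0.455
finger_force: 0.0
```

Call:
move_arm(rows=[[-0.005, -0.005, -0.02, 0, 0.04], [0, 0, 0, 0, 0.04], [0, 0, 0, 0, 0.04]])

```text
clock: 15.57
tool_pos: [0.5531, -0.0339, 0.2923]
eef_rot: [0.669, 0.743, 0.001, 0.001]
contact_force: [-0.1, 0.2, -0.3]
opening: 0.456
finger_force: 0.0
```

```bash
python3 - <<'E'
from h import *
st(); plan([.4986,.332,.13],-.02)
a=take('top','top3'); w=take('wrist','w8'); s=take('scene','sc4')
print(proj(w,[.5775,.0532,.04]),proj(w,[.594,-.103,.04]),proj(w,[.5565,-.028,.062]))
E
```

```text
{'clock': 15.5667, 'q': [-0.0081, 0.7585, -0.0235, 1.8865, 0.0344, 0.4931, 0.0484], 'tool_pos': [0.5531, -0.0339, 0.2923], 'eef_rot': [0.6694, 0.7429, 0.0013, 0.0014], 'contact_force': [-0.0829, 0.2147, -0.3121], 'moment': [-0.0987, 0.093, -0.0446], 'finger_force': 0.0, 'opening': 0.4557}
grasp pt [ 0.5537 -0.0339  0.1453] yaw_y 0.1039 shift [ 0.3696 -0.0169  0.0151] spin 0.1239 tilt [ 3.8e-03 -1.0e-04 -1.0e+00]
[299.63737164  84.61504153] [292.28660549 284.6189099 ] [257.72098443 201.22557738]
```

Call:
move_arm(rows=[[0.02, -0.0017, 0, 0, 0.04], [0.036, -0.0017, 0, 0, 0.04], [0.036, -0.0017, 0, 0, 0.04], [0.036, -0.0017, 0, 0, 0.04], [0.036, -0.0017, 0, 0, 0.04], [0.036, -0.0017, 0, 0, 0.04], [0.036, -0.0017, 0, 0, 0.04], [0.036, -0.0017, 0, 0, 0.04], [0.02, -0.0017, 0, 0, 0.04], [0, 0, 0, 0, 0.04]])

```text
clock: 16.55
tool_pos: [0.5046, 0.2622, 0.2891]
eef_rot: [0.666, 0.746, 0.001, -0.002]
contact_force: [0.2, 0.4, -0.4]
opening: 0.45
finger_force: 0.0
```

```bash
cat >> h.py <<'E'
def brass(w,p,rad=45):
    hsv=cv2.cvtColor(w['color'],cv2.COLOR_RGB2HSV); u,v=proj(w,p).round().astype(int)
    D=np.zeros(hsv.shape[:2],bool); D[max(v-rad,0):v+rad,max(u-rad,0):u+rad]=1
    return hsv,D,(u,v)
E
python3 - <<'E'
from h import *
st(); w=take('wrist','w9')
hsv,D,c=brass(w,[.4986,.332,.05],60); print('expected',c)
m=(D&(hsv[:,:,0]>19)&(hsv[:,:,0]<32)&(hsv[:,:,1]>90)&(hsv[:,:,2]>60)).astype(np.uint8)
n,l,s,cc=cv2.connectedComponentsWithStats(m); print(s[1:],cc[1:].round(1))
# knob = points with world z>0.045
v,u=np.nonzero(D); P=np.array([dep(w,a,b) for a,b in zip(u,v)]); k=(P[:,2]>.046)&(P[:,2]<.075); print(k.sum(),P[k].mean(0).round(4),P[k].min(0).round(4),P[k].max(0).round(4))
plan([.4986,.332,.0515],.104)
E
```

```text
{'clock': 16.55, 'q': [-0.5897, 0.7796, 0.0527, 1.845, -0.0844, 0.5193, -0.3646], 'tool_pos': [0.5046, 0.2622, 0.2891], 'eef_rot': [0.6655, 0.7464, 0.0007, -0.0023], 'contact_force': [0.1947, 0.3984, -0.4068], 'moment': [-0.0662, 0.0883, -0.0488], 'finger_force': 0.0, 'opening': 0.4504}
expected (np.int64(256), np.int64(106))
[[230  80  45  40 943]
 [262  85   2   2   3]
 [266  91   1   1   1]
 [262  93   1   1   1]
 [266  93   4   3   6]
 [275  92   3   4   7]
 [276  97   1   1   1]
 [273  98   1   1   1]
 [278  99   2   2   2]
 [269 100   1   1   1]
 [279 103   2   3   5]
 [270 104   4   2   6]
 [270 107   1   1   1]
 [275 108   2   2   4]
 [279 109   3   1   3]
 [231 113   3   4   5]
 [240 112   1   2   2]
 [273 112   1   1   1]
 [277 112   4   3   7]
 [230 114   1   1   1]
 [235 114   4   2   4]
 [273 115   1   1   1]
 [277 115   2   3   3]
 [232 118   2   1   2]
 [235 118   1   1   1]
 [238 118   6   6  14]
 [245 118   1   1   1]
 [268 118   1   1   1]
 [233 120   3   4   6]
 [245 120   1   1   1]
 [248 120   1   1   1]
 [250 121   1   1   1]
 [252 121   2   2   3]
 [260 121   1
[... 698 characters left out ...]
78.6 113.1]
 [230.  114. ]
 [236.5 114.8]
 [273.  115. ]
 [277.7 116. ]
 [232.5 118. ]
 [235.  118. ]
 [240.1 120.3]
 [245.  118. ]
 [268.  118. ]
 [233.8 121.7]
 [245.  120. ]
 [248.  120. ]
 [250.  121. ]
 [252.7 121.3]
 [260.  121. ]
 [264.  121. ]
 [267.  120. ]
 [271.  121. ]
 [276.5 121. ]
 [251.8 124.5]
 [258.5 123. ]
 [238.  124. ]
 [241.7 126. ]
 [243.7 124.3]
 [266.4 125.6]
 [239.2 127. ]
 [247.  126.5]
 [250.  128.5]
 [254.  128. ]
 [270.5 128. ]
 [243.  130. ]
 [261.  131.2]
 [254.  133. ]]
627 [0.4985 0.3312 0.062 ] [0.4897 0.3223 0.0599] [0.5073 0.3399 0.064 ]
grasp pt [0.5051 0.2588 0.1422] yaw_y 0.1107 shift [0.0734 0.0018 0.0908] spin 0.0067 tilt [-2.3e-03  9.0e-04 -1.0e+00]
```

Call:
move_arm(rows=[[0.025, 0, 0, 0, 0.04], [0.025, 0.001, 0, 0, 0.04], [0.015, 0.001, 0, 0, 0.04], [0.0075, 0, 0.0, 0, 0.04], [0, 0, 0.02, 0, 0.04], [0, 0, 0.02, 0, 0.04], [0, 0, 0, 0, 0.04], [0, 0, 0, 0, 0.04]])

```text
clock: 17.27
tool_pos: [0.5014, 0.3258, 0.2498]
eef_rot: [0.67, 0.742, -0.002, 0.0]
contact_force: [0.6, -0.4, 0.2]
opening: 0.455
finger_force: 0.0
```

```bash
python3 - <<'E'
from h import *
plan([.4985,.3312,.0515],.104)
w=take('wrist','w10'); hsv,D,c=brass(w,[.4985,.3312,.06],60); print(c)
v,u=np.nonzero(D); P=np.array([dep(w,a,b) for a,b in zip(u,v)]); k=(P[:,2]>.046)&(P[:,2]<.068); print(k.sum(),P[k].mean(0).round(4),P[k].min(0).round(4),P[k].max(0).round(4))
E
```

```text
grasp pt [0.5011 0.3254 0.1028] yaw_y 0.1027 shift [ 0.0062 -0.0019  0.0513] spin -0.0013 tilt [-0.0021 -0.0029 -1.    ]
(np.int64(249), np.int64(219))
912 [0.4984 0.3331 0.0602] [0.4895 0.3228 0.0461] [0.5074 0.3403 0.0635]
```

Call:
move_arm(rows=[[0.006, -0.002, 0, 0, 0.04], [0, 0, 0, 0, 0.04], [0, 0, 0.015, 0, 0.04], [0, 0, 0.015, 0, 0.04], [0, 0, 0.015, 0, 0.04], [0, 0, 0.006, 0, 0.04], [0, 0, 0, 0, 0.04], [0, 0, 0, 0, 0.04]])

```text
clock: 17.98
tool_pos: [0.4989, 0.3336, 0.2002]
eef_rot: [0.669, 0.743, 0.0, 0.0]
contact_force: [1.2, 0.9, 1.0]
opening: 0.457
finger_force: 0.0
```

```bash
python3 - <<'E'
from h import *
plan([.4985,.3315,.0515],.104); st()
E
```

```text
grasp pt [0.4989 0.3336 0.0532] yaw_y 0.1047 shift [-0.0021 -0.0006  0.0017] spin 0.0007 tilt [ 5.e-04  4.e-04 -1.e+00]
{'clock': 17.9833, 'q': [-0.6988, 0.9512, 0.0579, 1.7754, -0.1165, 0.4176, -0.4539], 'tool_pos': [0.4989, 0.3336, 0.2002], 'eef_rot': [0.6692, 0.7431, 0.0003, 0.0], 'contact_force': [1.2169, 0.8666, 0.9715], 'moment': [-0.0392, 0.0704, 0.0085], 'finger_force': 0.0, 'opening': 0.4566}
```

Call:
move_arm(rows=[[-0.002, -0.0005, 0.0015, 0, 0.04], [0, 0, 0, 0, 0.04], [0, 0, 0, 0, 0.03], [0, 0, 0, 0, 0.01], [0, 0, 0, 0, 0.01], [0, 0, 0, 0, 0.01], [0, 0, 0, 0, 0.01], [0, 0, 0, 0, 0.01], [0, 0, 0, 0, 0.01], [0, 0, 0, 0, 0.01]], newtons=25)

```text
clock: 18.82
tool_pos: [0.4983, 0.3314, 0.1988]
eef_rot: [0.669, 0.743, 0.0, -0.0]
contact_force: [-1.8, -0.2, 5.2]
opening: 0.197
finger_force: 26.0
```

Call:
move_arm(rows=[[0, 0, -0.005, 0, 0.01], [0, 0, -0.015, 0, 0.01], [0, 0, -0.02, 0, 0.01], [0, 0, -0.02, 0, 0.01], [0, 0, -0.02, 0, 0.01], [0, 0, -0.02, 0, 0.01], [0, 0, 0, 0, 0.01], [0, 0, 0, 0, 0.01]])

```text
clock: 19.48
tool_pos: [0.4984, 0.3313, 0.2984]
eef_rot: [0.669, 0.743, 0.001, 0.0]
contact_force: [-0.1, -0.5, -5.1]
opening: 0.195
finger_force: 24.9
```

```bash
python3 - <<'E'
from h import *
st()
a=load('top3')
# bar pose from top3: bright low-sat pixels on the board
hsv=cv2.cvtColor(a['color'],cv2.COLOR_RGB2HSV)
m=((hsv[:,:,1]<60)&(hsv[:,:,2]>150)).astype(np.uint8); m[:150]=0;m[260:]=0;m[:,:205]=0;m[:,355:]=0
n,l,s,cc=cv2.connectedComponentsWithStats(m); print([(x.tolist(),c.round(1).tolist()) for x,c in zip(s[1:],cc[1:]) if x[4]>15])
cv2.imwrite('pics/c8.png',np.hstack([cv2.resize(a['color'][150:250,210:343],(400,300),interpolation=cv2.INTER_CUBIC),cv2.resize(load('w8')['color'],(400,300))])[:,:,::-1])
E
```

```text
{'clock': 19.4833, 'q': [-0.7111, 0.7955, 0.0836, 1.7494, -0.1059, 0.5997, -0.4605], 'tool_pos': [0.4984, 0.3313, 0.2984], 'eef_rot': [0.6692, 0.7431, 0.0006, 0.0001], 'contact_force': [-0.1405, -0.4693, -5.0621], 'moment': [-0.0414, 0.1384, -0.0068], 'finger_force': 24.9269, 'opening': 0.195}
[([313, 189, 11, 18, 159], [318.6, 198.0]), ([232, 190, 25, 26, 185], [242.7, 199.6]), ([283, 226, 9, 6, 20], [287.8, 228.7])]
```

```bash
python3 - <<'E'
from h import *
a=take('top','top4'); b=take('scene','sc5')
for p in ([.578,.0535,.04],[.594,-.103,.04]): print(proj(a,p).round(1),proj(b,p).round(1))
cv2.imwrite('pics/c8.png',np.hstack([cv2.resize(a['color'][160:235,225:325],(400,300),interpolation=cv2.INTER_CUBIC),cv2.resize(b['color'][165:240,210:310],(400,300),interpolation=cv2.INTER_CUBIC)])[:,:,::-1])
hsv=cv2.cvtColor(a['color'],cv2.COLOR_RGB2HSV)
m=((hsv[:,:,1]<70)&(hsv[:,:,2]>120)).astype(np.uint8); m[:150]=0;m[260:]=0;m[:,:205]=0;m[:,355:]=0
n,l,s,cc=cv2.connectedComponentsWithStats(m); i=1+s[1:,4].argmax(); print(s[i])
c=max(cv2.findContours((l==i).astype(np.uint8),0,1)[0],key=cv2.contourArea); R4=cv2.minAreaRect(c); B=cv2.boxPoints(R4)
W=np.array([atz(a,u,v,.024) for u,v in B]); print(R4,W.round(4),W.mean(0).round(4))
E
```

```text
[248.6 193.3] [285.9 195.6]
[304.1 187.3] [233.8 209.9]
[ 231  184   94   32 1669]
((276.98779296875, 198.89024353027344), (24.51580047607422, 92.54163360595703), 83.6598129272461) [[ 0.5858  0.1086  0.024 ]
 [ 0.6134 -0.1542  0.024 ]
 [ 0.5429 -0.16    0.024 ]
 [ 0.5155  0.1003  0.024 ]] [ 0.5644 -0.0263  0.024 ]
```

View pics/c8.png

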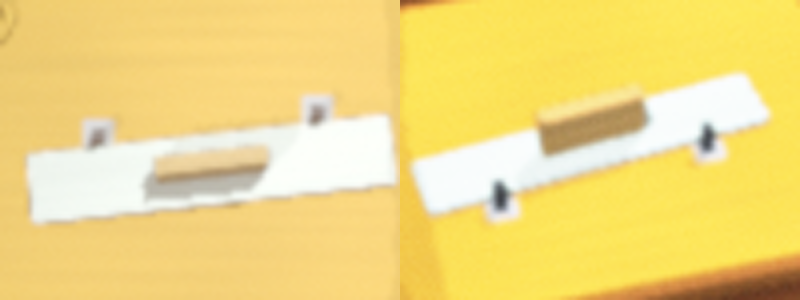

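Both pins touch the far edge: (97,133) and (318,110) in the top crop, (500,190) and (707,140) in the scene crop. The bar's corners in the top crop are (28,155), (388,115), (395,185), (33,222).

```bash
python3 - <<'E'
from h import *
a=load('top4')
c=np.array([atz(a,225+u/4,160+v/4,.024) for u,v in [(28,155),(388,115),(395,185),(33,222)]]); m=c.mean(0)
L=(c[0]+c[3])/2-(c[1]+c[2])/2; yaw=np.arctan2(-L[0],L[1]); print(c.round(4),m.round(4),'yaw',yaw)
print('place',m[:2]+.088*L[:2]/np.linalg.norm(L[:2]))
plan([.5474,.0595,.11],.104)
E
```

```text
[[ 0.5657  0.1017  0.024 ]
 [ 0.5926 -0.1547  0.024 ]
 [ 0.5421 -0.1584  0.024 ]
 [ 0.5174  0.0978  0.024 ]] [ 0.5544 -0.0284  0.024 ] yaw 0.10029364411465941
place [0.54563343 0.05914825]
grasp pt [0.4974 0.3307 0.1497] yaw_y 0.1047 shift [-0.2749  0.0215  0.04  ] spin 0.0007 tilt [-0.0024 -0.0016 -1.    ]
```

Call:
move_arm(rows=[[-0.015, 0.001, 0, 0, 0.01], [-0.03, 0.002, 0, 0, 0.01], [-0.035, 0.003, 0, 0, 0.01], [-0.035, 0.003, 0, 0, 0.01], [-0.035, 0.003, 0, 0, 0.01], [-0.035, 0.003, 0, 0, 0.01], [-0.035, 0.003, 0, 0, 0.01], [-0.03, 0.002, 0, 0, 0.01], [-0.015, 0.001, 0, 0, 0.01], [-0.01, 0, 0, 0, 0.01]])

```text
clock: 20.42
tool_pos: [0.5477, 0.0553, 0.297]
eef_rot: [0.671, 0.741, -0.002, 0.0]
contact_force: [-0.1, -0.0, -4.3]
opening: 0.189
finger_force: 29.2
```

Call:
move_arm(rows=[[0, 0, 0, 0, 0.01], [0, 0, 0.01, 0, 0.01], [0, 0, 0.02, 0, 0.01], [0, 0, 0.015, 0, 0.01], [0, 0, 0.01, 0, 0.01], [0, 0, 0.005, 0, 0.01], [0, 0, 0, 0, 0.01], [0, 0, 0, 0, 0.01], [0, 0, 0, 0, 0.01]])

```text
clock: 21.17
tool_pos: [0.5483, 0.0604, 0.2387]
eef_rot: [0.669, 0.743, 0.001, 0.0]
contact_force: [0.1, -0.8, -4.6]
opening: 0.194
finger_force: 29.7
```

```bash
python3 - <<'E'
from h import *
st(); plan([.5470,.0595,.0755],.104)
E
```

```text
{'clock': 21.1667, 'q': [-0.196, 0.8486, 0.0046, 1.9167, -0.0098, 0.3749, -0.0787], 'tool_pos': [0.5483, 0.0604, 0.2387], 'eef_rot': [0.669, 0.7433, 0.0006, 0.0004], 'contact_force': [0.0872, -0.7817, -4.5766], 'moment': [-0.0547, 0.0784, 0.0028], 'finger_force': 29.6973, 'opening': 0.1938}
grasp pt [0.5485 0.0605 0.0917] yaw_y 0.1051 shift [-0.0008 -0.0016  0.0162] spin 0.0011 tilt [ 1.4e-03  4.0e-04 -1.0e+00]
```

Call:
move_arm(rows=[[-0.0008, -0.0015, 0.003, 0, 0.01], [0, 0, 0.004, 0, 0.01], [0, 0, 0.003, 0, 0.01], [0, 0, 0.002, 0, 0.01], [0, 0, 0.001, 0, 0.01], [0, 0, 0.0005, 0, 0.01], [0, 0, 0, 0, 0.01], [0, 0, 0, 0, 0.01]])

```text
clock: 21.83
tool_pos: [0.5467, 0.059, 0.2247]
eef_rot: [0.669, 0.743, 0.0, 0.0]
contact_force: [-0.1, -0.4, -5.8]
opening: 0.191
finger_force: 29.7
```

Call:
move_arm(rows=[[0, 0, 0.0005, 0, 0.01], [0, 0, 0.0005, 0, 0.01], [0, 0, 0, 0, 0.01], [0, 0, 0, 0, 0.01]])

```text
clock: 22.17
tool_pos: [0.5466, 0.059, 0.2236]
eef_rot: [0.669, 0.743, 0.0, -0.0]
contact_force: [0.6, 0.2, -4.3]
opening: 0.194
finger_force: 29.7
```

Call:
move_arm(rows=[[0, 0, 0.0005, 0, 0.01], [0, 0, 0, 0, 0.01], [0, 0, 0, 0, 0.01]])

```text
clock: 22.42
tool_pos: [0.5466, 0.059, 0.2231]
eef_rot: [0.669, 0.743, 0.0, -0.0]
contact_force: [-0.3, 0.3, -5.7]
opening: 0.191
finger_force: 29.7
```

Call:
move_arm(rows=[[0, 0, 0.0004, 0, 0.01], [0, 0, 0, 0, 0.01], [0, 0, 0, 0, 0.01]])

```text
clock: 22.67
tool_pos: [0.5466, 0.0589, 0.2229]
eef_rot: [0.669, 0.743, 0.0, 0.0]
contact_force: [-0.8, -0.2, -1.5]
opening: 0.195
finger_force: 30.1
```

Call:
move_arm(rows=[[0, 0, 0.0004, 0, 0.01], [0, 0, 0, 0, 0.01], [0, 0, 0, 0, 0.01]])

```text
clock: 22.92
tool_pos: [0.5466, 0.0589, 0.2228]
eef_rot: [0.669, 0.743, 0.0, 0.0]
contact_force: [-2.0, -0.8, 5.4]
opening: 0.193
finger_force: 31.0
```

Call:
move_arm(rows=[[0, 0, 0.0003, 0, 0.01], [0, 0, 0, 0, 0.01], [0, 0, 0, 0, 0.01]])

```text
clock: 23.17
tool_pos: [0.5466, 0.0589, 0.2228]
eef_rot: [0.669, 0.743, 0.0, 0.0]
contact_force: [-2.9, -1.3, 8.0]
opening: 0.192
finger_force: 31.4
```

Seated. Back off the press slightly, then release and rise.

Call:
move_arm(rows=[[0, 0, -0.0004, 0, 0.01], [0, 0, -0.0002, 0, 0.01], [0, 0, 0, 0, 0.018], [0, 0, 0, 0, 0.022], [0, 0, 0, 0, 0.03], [0, 0, 0, 0, 0.04], [0, 0, 0, 0, 0.04], [0, 0, 0, 0, 0.04], [0, 0, 0, 0, 0.04]], newtons=5)

```text
clock: 23.92
tool_pos: [0.5466, 0.0591, 0.2224]
eef_rot: [0.669, 0.743, 0.0, -0.0]
contact_force: [-0.3, 0.3, 0.7]
opening: 0.452
finger_force: 0.0
```

Call:
move_arm(rows=[[0, 0, -0.005, 0, 0.04], [0, 0, -0.015, 0, 0.04], [0, 0, -0.03, 0, 0.04], [0, 0, -0.03, 0, 0.04], [0, 0, -0.03, 0, 0.04], [0.03, 0, -0.01, 0, 0.04], [0.035, 0, 0, 0, 0.04], [0.035, 0, 0, 0, 0.04], [0.035, 0, 0, 0, 0.04], [0.035, 0, 0, 0, 0.04]])

```text
clock: 24.75
tool_pos: [0.5284, 0.2296, 0.3432]
eef_rot: [0.669, 0.743, 0.0, 0.0]
contact_force: [0.6, 0.5, -0.5]
opening: 0.453
finger_force: 0.0
```

Call:
move_arm(rows=[[0.035, 0, 0, 0, 0.04], [0.035, 0, 0, 0, 0.04], [0.02, 0, 0, 0, 0.04], [0, 0, 0, 0, 0.04], [0, 0, 0, 0, 0.04]])

```text
clock: 25.17
tool_pos: [0.5187, 0.3189, 0.3427]
eef_rot: [0.668, 0.744, 0.0, -0.0]
contact_force: [0.1, -1.1, 0.1]
opening: 0.454
finger_force: 0.0
```

```bash
python3 - <<'E'
from h import *
a=take('top','top5'); b=take('scene','sc6'); st()
for s,o in ((a,load('top4')),(b,load('sc5'))):
    d=np.abs(s['color'].astype(int)-o['color']).sum(2)
    # bar's right end and pin b region: unchanged?
    for p in ([.594,-.103,.03],[.57,-.155,.024],[.578,.0535,.03]):
        u,v=proj(s,p).round().astype(int); print(p,d[v-8:v+9,u-8:u+9].mean().round(1),end=' ')
    print()
P=np.array([dep(b,u,v) for v in range(150,230) for u in range(260,340)]); k=(P[:,2]>.068)&(P[:,2]<.095)&(abs(P[:,1]-.059)<.025); print('knob',k.sum(),P[k].mean(0).round(4),P[k].max(0).round(4))
v,u=np.mgrid[170:220,225:270]; P=np.array([dep(a,x,y) for x,y in zip(u.ravel(),v.ravel())]); k=(P[:,2]>.075)&(P[:,2]<.1); print('knob top cam',k.sum(),P[k].mean(0).round(4),P[k].max(0).round(4))
E
```

```text
{'clock': 25.2667, 'q': [-0.6637, 0.7429, 0.0735, 1.6865, -0.0736, 0.7157, -0.4512], 'tool_pos': [0.5198, 0.316, 0.3427], 'eef_rot': [0.6699, 0.7425, -0.0006, 0.0006], 'contact_force': [-0.4939, 0.235, 0.1551], 'moment': [-0.0488, 0.0513, 0.035], 'finger_force': 0.0, 'opening': 0.455}
[0.594, -0.103, 0.03] 1.7 [0.57, -0.155, 0.024] 14.0 [0.578, 0.0535, 0.03] 49.5 
[0.594, -0.103, 0.03] 3.0 [0.57, -0.155, 0.024] 22.1 [0.578, 0.0535, 0.03] 97.1 
knob 51 [0.5514 0.0603 0.0816] [0.5578 0.07   0.0898]
knob top cam 38 [0.5461 0.0588 0.084 ] [0.5544 0.0664 0.0908]
```

```bash
python3 - <<'E'
from h import *
for n,o in (('top5','top4'),('sc6','sc5')):
    s,q=load(n),load(o); u,v=proj(s,[.57,-.155,.024]).round().astype(int)
    for t in (s,q): print(n,t['color'][v,u-10:u+10].astype(int).sum(1).tolist()); 
    print('col'); 
    for t in (s,q): print(t['color'][v-14:v+12,u+(-4 if n=='top5' else 4)].astype(int).sum(1).tolist())
    U,V=proj(s,[.594,-.103,.03]).round().astype(int)
    g=lambda t:cv2.cvtColor(t['color'],cv2.COLOR_RGB2GRAY)[V-12:V+12,U-12:U+12].astype(np.float32)
    print(cv2.phaseCorrelate(g(q),g(s)))
E
```

```text
top5 [756, 757, 756, 756, 758, 755, 754, 755, 755, 755, 732, 644, 584, 591, 594, 591, 593, 595, 593, 589]
top5 [758, 757, 758, 758, 757, 758, 758, 755, 757, 751, 715, 627, 568, 565, 565, 566, 565, 560, 560, 565]
col
[594, 589, 586, 587, 598, 657, 733, 752, 754, 756, 755, 755, 757, 756, 754, 756, 756, 755, 756, 756, 753, 752, 724, 632, 581, 587]
[590, 589, 587, 586, 597, 655, 732, 754, 755, 755, 756, 757, 758, 759, 758, 757, 755, 756, 755, 756, 755, 752, 727, 634, 584, 584]
((-0.00028541829874839664, 0.007555599249688072), 1.0078928271929424)
sc6 [552, 566, 567, 569, 566, 567, 562, 556, 594, 685, 739, 752, 753, 753, 753, 753, 754, 753, 754, 754]
sc6 [530, 531, 528, 521, 519, 520, 521, 525, 564, 649, 714, 741, 751, 753, 753, 753, 754, 753, 753, 753]
col
[571, 573, 572, 561, 566, 579, 655, 737, 750, 753, 753, 753, 753, 753, 753, 753, 752, 751, 752, 749, 714, 628, 568, 561, 558, 558]
[564, 564, 565, 562, 562, 571, 651, 732, 750, 752, 752, 751, 751, 751, 753, 753, 751, 751, 750, 748, 706, 627, 568, 552, 556, 556]
((0.024711232673810812, 0.007176688869209968), 0.975189335230324)
```

```bash
python3 -c "
from plant import r
print(r.finish_job())"
```

```text
the job is handed in; nothing more can be done
None
```

I handed the job in without seeing the verdict: the straightedge lies against both pins (the push stopped at about 7.5 N in total, shared about evenly), and the brass weight stands on its bare metal left of the grip, with nothing else touched.

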